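# Pack the pantry box, snap the lid and swing the bail over

## Task

Put away the tins and cartons: stand every one of them that is on the counter upright on the floor of the open pantry box. Then swing the lid shut and press its front edge down until both clips snap past their noses and the lid lies fully home, and only then swing the wire bail up and over the front edge and press it right down into its saddle on the lid. Leave the mug, the oil bottle and the bowl where they are.

Things in the scene. Friction and masses are not known exactly. Their poses are not given: they have to be found in the camera images.
- box: open box of grey sheet metal, fixed to the counter, outside 176 mm (x) by 280 mm (y) by 72 mm high, walls and floor 6 mm thick (inside 164 by 268 mm, inner floor 6 mm above the origin). Origin: centre of its underside, z up. Its -x side is the front, with two sprung clip noses and the wire bail, facing roughly world -y (the robot's right); the lid is hinged on its +x side
- lid (a joint): lid hinge, rad: 0 fully shut, 1.57 upright; starts open at 1.75 to 2.0, stop at 2.1. Stiff: it stays at any angle and needs only 0.5 to 4 N at its front edge to turn. At about 0.08 rad two tabs under its front edge meet the clip noses; from there 10 to 15 N straight down at the middle of the front edge snaps them past, then the lid is held at 0
- lid_edge (a point): point on the lid's outer (upper when shut) face, midway along its width, 190 mm from the hinge line and 10 mm short of the front edge. The lid is a wooden board 10 mm thick, 284 mm wide along the box's y, 200 mm from hinge line to front edge; its inner face passes through the hinge line. When shut it lies on the rim and its upper face is 82 mm above the counter
- lid_hinge (a point): fixed point on the lid's hinge line (along the box's y) at mid width: 94 mm towards +x of the box's origin and 72 mm above it
- bail (a joint): hinge of the wire bail, rad: 0 closed, lying back flat over the shut lid in the saddle; 1.57 straight up; starts open at 2.5 to 3.05, sticking out in front of the box, its bar up to 135 mm above the counter; stop at 3.1. Its hinge line runs along the box's y through bail_hinge. It stays where it is left (friction about 0.045 N m)
- bail_bar (a point): middle of the bail's round cross bar (8 mm thick, 72 mm long along the box's y), 72 mm from the bail's hinge line; 6 mm wires at its ends lead to the hinge. When closed its axis is 5 mm above the shut lid's upper face
- bail_hinge (a point): fixed point on the bail's hinge line, midway between its two lugs: 118 mm towards -x from the box's origin and 87 mm above it
- saddle (a point): middle of the saddle on the lid's outer face, 140 mm from the lid's hinge line: two steel ridges along the box's y, 50 mm long, 6 mm thick, 8 mm high, their centres 20 mm apart; the bail's bar lies between them when closed
- tin1: flat-topped round metal tin with a press lid, 46 mm diameter, 52 mm tall, about 0.12 kg, starts standing on the counter to the robot's right; origin at the centre of its underside, z up. May be absent (None)
- tin2: flat-topped round metal tin with a press lid, 46 mm diameter, 52 mm tall, about 0.12 kg, starts standing on the counter to the robot's right; origin at the centre of its underside, z up. May be absent (None)
- tin3: flat-topped round metal tin with a press lid, 46 mm diameter, 52 mm tall, about 0.12 kg, starts standing on the counter to the robot's right; origin at the centre of its underside, z up. May be absent (None)
- carton1: small cardboard carton with a paper band, 46 mm (its x) by 34 mm (its y) by 54 mm tall, about 0.10 kg, starts standing on the counter to the robot's right, any yaw; origin at the centre of its underside, z up. May be absent (None)
- carton2: small cardboard carton with a paper band, 46 mm (its x) by 34 mm (its y) by 54 mm tall, about 0.10 kg, starts standing on the counter to the robot's right, any yaw; origin at the centre of its underside, z up. May be absent (None)
- mug: white mug, 80 mm wide, 90 mm tall, on the counter to the robot's left, not to be moved; origin at the centre of its underside
- oil: green glass oil bottle, 64 mm wide, 180 mm tall, on the robot's left, not to be moved; origin at the centre of its underside
- bowl: blue bowl, 140 mm wide, 60 mm tall, near left of the robot, not to be moved; origin at the centre of its underside
Not all that is in view belongs to the job. What is shaped like the carton2 but green or red is not meant.

How it is judged:
On the way, in this order (a step that is already met when the one before it is completed fails the run):
1. every tin and carton present stands upright on the floor of the box and is let go (x of tin1 in the frame of box between -0.08 and 0.08 m and y of tin1 in the frame of box between -0.132 and 0.132 m and z of tin1 in the frame of box between 0 and 0.016 m and angle between each of tin1, tin2, tin3, carton1, carton2's own z axis and vertical below 0.25 rad and x of tin2 in the frame of box between -0.08 and 0.08 m and y of tin2 in the frame of box between -0.132 and 0.132 m and z of tin2 in the frame of box between 0 and 0.016 m and x of tin3 in the frame of box between -0.08 and 0.08 m and y of tin3 in the frame of box between -0.132 and 0.132 m and z of tin3 in the frame of box between 0 and 0.016 m and x of carton1 in the frame of box between -0.08 and 0.08 m and y of carton1 in the frame of box between -0.132 and 0.132 m and z of carton1 in the frame of box between 0 and 0.016 m and x of carton2 in the frame of box between -0.08 and 0.08 m and y of carton2 in the frame of box between -0.132 and 0.132 m and z of carton2 in the frame of box between 0 and 0.016 m and contact force between the fingers and tin1 below 0.2 N and contact force between the fingers and tin2 below 0.2 N and contact force between the fingers and tin3 below 0.2 N and contact force between the fingers and carton1 below 0.2 N and contact force between the fingers and carton2 below 0.2 N), for 0.2 s.
2. the lid is snapped shut (value of joint lid below 0.025 rad), for 0.2 s.
3. the bail is down in its saddle (value of joint lid below 0.025 rad and value of joint bail below 0.1 rad), for 0.2 s.
At the end, for the whole second after the job is handed in: all present tins and cartons upright (within 0.25 rad) on the box floor (origin less than 16 mm above the box's underside, inside the walls) and at rest; lid below 0.025 rad (past its clips); bail below 0.1 rad (in its saddle) (all of step 3 and x of tin1 in the frame of box between -0.08 and 0.08 m and y of tin1 in the frame of box between -0.132 and 0.132 m and z of tin1 in the frame of box between 0 and 0.016 m and angle between each of tin1, tin2, tin3, carton1, carton2's own z axis and vertical below 0.25 rad and x of tin2 in the frame of box between -0.08 and 0.08 m and y of tin2 in the frame of box between -0.132 and 0.132 m and z of tin2 in the frame of box between 0 and 0.016 m and x of tin3 in the frame of box between -0.08 and 0.08 m and y of tin3 in the frame of box between -0.132 and 0.132 m and z of tin3 in the frame of box between 0 and 0.016 m and x of carton1 in the frame of box between -0.08 and 0.08 m and y of carton1 in the frame of box between -0.132 and 0.132 m and z of carton1 in the frame of box between 0 and 0.016 m and x of carton2 in the frame of box between -0.08 and 0.08 m and y of carton2 in the frame of box between -0.132 and 0.132 m and z of carton2 in the frame of box between 0 and 0.016 m and linear speed of each of tin1, tin2, tin3, carton1, carton2 below 0.03 m/s); the robot touches nothing.
It fails at once if the mug is moved by more than 3 cm (distance of mug from where it was at the start of the episode above 0.03 m).
It fails at once if the oil is moved by more than 3 cm (distance of oil from where it was at the start of the episode above 0.03 m).
It fails at once if the bowl is moved by more than 3 cm (distance of bowl from where it was at the start of the episode above 0.03 m).
Of tin1, tin2, tin3, carton1, carton2 only 3 to 5 are there at a start; the rules pass over those that are not, and their reading is None.
At some moment in a run one of tin1, tin2, tin3, carton1, carton2 may be knocked a few centimetres aside while the robot is not near it.
It also fails if it takes over 210 s, if anything falls off the work surface, if the arm or the gripper's body presses on something with over 40 N, if the wrist force passes 120 N, or if a joint passes its speed limit or range.

## Robot

A 7-joint arm with a two-finger parallel gripper is mounted at the origin on the work surface. World frame = base frame: x ahead of the robot, y to its left, z up, the work surface at z = 0. Lengths are in m, angles in rad, forces in N, time in s.
With the tool pointing down it reaches from about 0.4 to 0.85 m from the base axis. Payload 6.9 kg.
Tool frame: the origin (TCP) lies midway between the tips of the shut fingers; the grasp point (between the pads) lies behind it (ctrl.pinch_z is the z of the grasp point in the tool frame, in m); z points along the fingers, y is the line along which they close (so a half turn about z gives the same grasp; the last joint's range is limited). The gripper opens to 85 mm and grips with 20 to 120 N. Pads are 22 mm wide; open, the fingers measure 114 mm over their backs; the gripper's body (76 mm by 85 mm) begins 54 mm behind the grasp point. The pads swing forward as they close: fully open they stand 13 mm farther back than shut.
Start: joints at [-1, 0.507, -0.238, 1.5, 0.126, 1.149, -0.155], TCP at [0.28, 0.559, 0.231] pointing down, gripper open.
Joint ranges: [-3.08, 3.08], [-0.24, 2.05], [-1.43, 1.35], [0, 2.5], [-1.52, 4.66], [0.17, 1.96], [-2.89, 2.89]. Speed limits (rad/s): [2.39, 2.39, 3.14, 3.14, 3.14, 3.14, 3.14].

## Interface

Orientations are given as a unit quaternion [w, x, y, z].
In Python, from station import ctrl, get_state, vision, ticket, models gives the robot as it stands. Calls block until the motion is done:
- ctrl.movep(position, orientation): joint-space move of the TCP to a pose.
- ctrl.movel(position, frame=None, max_speed=0.15): straight line of the TCP; frame=None keeps the orientation; max_speed is the mean speed in m/s.
- ctrl.set_joints(angles): joint-space move.
- ctrl.ungrasp() and ctrl.close_gripper(force=None): open the fingers fully, or close them until they stop; force is the grip in N (None keeps the last).
- ctrl.pause(seconds).
- ctrl.ik(position, orientation): joint angles nearest the present ones, or None.
- get_state(): the state.
- vision.grab_frame(name): name is "scene" or "top" or "wrist"; returns (picture, depth): 400x640x3 uint8, blue, green, red; 400x640 float32, m along the optical axis (not along the pixel's ray), 0 where there is no reading.
- vision.camera_info(name): a dict with "mtx" (3x3 intrinsics, pixels), "R" (3x3) and "t" (3): a world point X has camera coordinates R X + t; the wrist camera has in their place "hand_eye" (4x4, takes a point from camera to tool coordinates, whose origin is the TCP and whose axes are the flange's). Camera axes: x right, y down, z forward; pixel columns grow to the right and rows downward; lengths in m; the calibration is good to about 2 mm. A picture is of the moment at which its call begins: read the wrist's pose just before it. camera_info takes no time and is no camera call.
A pose or a line that the arm cannot do raises ctrl.Unreachable and nothing moves.
- ticket.close_job(): hands the job in; it is judged then, once.
Trained networks look in the newest picture that a camera, given by its name, has taken for a name from the list of things; names that differ only in an ending like _2 or _b are one class to them, and where a whole thing is asked for, a point or a joint stands for the part that bears it (a point fixed in the world has none). Each returns a list of dicts, best first, with "p" (0 to 1); they miss things now and then, are a little off and sometimes report something else, mostly with a low value. They report only what shows in the picture. A call takes as long as a camera call. They do not tell look-alikes from the thing itself.
- models.recognise(camera, target): "point" ([column, row] in pixels, amid what is visible of it).
- models.masks_of(camera, target): "mask" (400x640 bool, what is visible of it) and "point" ([column, row] in pixels, amid what is visible of it).
The state is a dict: "time": time; "qpos": joint angles; "qd": joint speeds; "tau": joint torques, N m; "tcp_pos": TCP position; "eef_rot": TCP orientation; "contact_force": force on the tool from outside, world axes, zero at the start; "wrist_torque": the same for the moment, N m; "width": finger opening in m; "gripper_force": force on a finger pad.
Only numpy, scipy, OpenCV 4.12 (cv2) and the standard library are available. Lean on these libraries where they do the work, as an engineer would, in place of code of your own. Each camera call takes 0.05 s, during which the arm holds its last target. There are 200 camera calls.

## Working session

There is one attempt and no reset: what is moved stays moved. The work goes in short steps, each a Python script; the robot and the scene stay as the last script left them, time stands still between calls to the robot, and variables do not carry over. Pictures are saved under pics/ and viewed, at most 14 in all, crops included, and the job is handed in when it is done.

```bash
ls; mkdir -p pics; python3 - <<'E'
from station import ctrl, get_state, vision
import cv2, numpy as np
s=get_state(); print(s['time'],s['tcp_pos'],s['eef_rot'],s['width'],ctrl.pinch_z)
for c in ('scene','top','wrist'):
    im,d=vision.grab_frame(c); cv2.imwrite(f'pics/{c}0.png',im); np.save(f'/tmp/{c}.npy',d)
    print(c,{k:np.round(v,4).tolist() for k,v in vision.camera_info(c).items()})
E
```

```text
pics
0.0 [0.2800234  0.55820975 0.23044104] [-1.76410946e-04  2.30332271e-01  9.73111651e-01 -8.54076526e-04] 0.08518965964279615 -0.0187
scene {'mtx': [[396.9996, 0.0, 325.8819], [0.0, 396.9996, 200.275], [0.0, 0.0, 1.0]], 'R': [[-0.0441, 0.9988, 0.0192], [0.7462, 0.0457, -0.6641], [-0.6642, -0.0149, -0.7474]], 't': [0.0012, -0.2831, 1.6809]}
top {'mtx': [[443.6322, 0.0, 314.7583], [0.0, 443.6322, 199.0823], [0.0, 0.0, 1.0]], 'R': [[-0.0135, -0.9995, -0.028], [-0.9846, 0.0182, -0.174], [0.1744, 0.0252, -0.9844]], 't': [0.0334, 0.4829, 1.0868]}
wrist {'mtx': [[308.4692, 0.0, 318.3361], [0.0, 308.4692, 195.4162], [0.0, 0.0, 1.0]], 'hand_eye': [[-0.0003, -0.9583, -0.2857, 0.0724], [1.0, -0.0005, 0.0006, -0.0001], [-0.0007, -0.2857, 0.9583, -0.1434], [0.0, 0.0, 0.0, 1.0]]}
```

View pics/scene0.png

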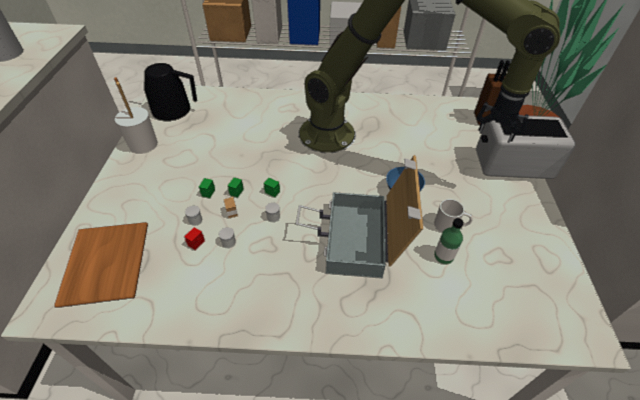

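View pics/top0.png

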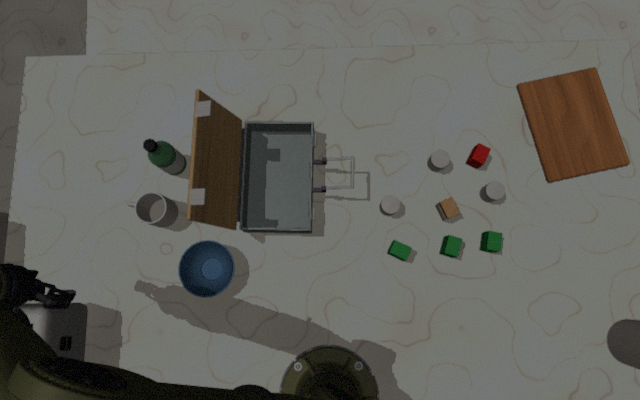

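Top view: the tins are at (440,159), (391,205) and (495,191), and the brown carton is at (448,209). The look-alikes are green cartons at (399,251), (452,245) and (491,241), and a red one at (479,156). I choose the three tins and the brown carton, so there are 4 items. The box is at (278,176), with the bail out in front at (345,173).

```bash
cat > h.py <<'E'
from station import ctrl, get_state, vision, ticket, models
import cv2, numpy as np
from scipy.spatial.transform import Rotation as Rot
def world(cam,d):
    """organised world cloud (400x640x3), NaN without reading"""
    i=vision.camera_info(cam); K=i['mtx']
    v,u=np.mgrid[0:400,0:640]
    p=np.stack([(u-K[0,2])/K[0,0]*d,(v-K[1,2])/K[1,1]*d,d],-1)
    p[d<=0]=np.nan
    if cam=='wrist':
        s=STATE; H=np.asarray(i['hand_eye']); q=np.r_[s['eef_rot']]
        p=p@H[:3,:3].T+H[:3,3]
        return p@Rot.from_quat(q,scalar_first=True).as_matrix().T+s['tcp_pos']
    return (p-np.asarray(i['t']))@np.asarray(i['R'])
def look(cam,save=None):
    global STATE
    STATE=get_state(); im,d=vision.grab_frame(cam)
    if save: cv2.imwrite(f'pics/{save}.png',im)
    return im,world(cam,d)
def proj(cam,X):
    i=vision.camera_info(cam); c=np.asarray(i['R'])@X+i['t']; u=np.asarray(i['mtx'])@c; return u[:2]/u[2]
def toppts(W,mask,lo,hi):
    P=W[mask]; P=P[np.isfinite(P).all(1)]; return P[(P[:,2]>lo)&(P[:,2]<hi)]
def down(yaw):
    """tool down, closing line (tool y) at angle yaw in the world xy plane"""
    y=np.array([np.cos(yaw),np.sin(yaw),0]); z=np.array([0,0,-1.]); x=np.cross(y,z)
    return Rot.from_matrix(np.stack([x,y,z],1)).as_quat(scalar_first=True)
E
python3 - <<'E'
from h import *
im,W=look('top')
for n in ('tin1','carton1','box','lid','bail'):
    for r in models.masks_of('top',n):
        m=r['mask']
        if n[:3] in('tin','car'):
            P=toppts(W,m,.045,.065)
            if len(P)<10: print(n,r['p'],r['point'],len(P)); continue
            (c,wh,a)=cv2.minAreaRect(P[:,:2].astype(np.float32)); bgr=im[m].mean(0)
            print(n,round(r['p'],2),np.round(r['point']),'c',np.round(c,4),np.round(P.mean(0),4),'wh',np.round(wh,4),round(a,1),'bgr',bgr.round(),len(P))
        else:
            print(n,round(r['p'],2),np.round(r['point']),m.sum())
            if n=='box':
                P=toppts(W,m,.066,.080); print('box rim',cv2.minAreaRect(P[:,:2].astype(np.float32)),len(P))
            if n in('lid','bail'):
                P=toppts(W,m,.03,.4); print(P.min(0),P.max(0),len(P)); np.save(f'/tmp/{n}.npy',P)
cv2.imwrite('pics/crop.png',cv2.resize(np.clip(im[130:270,290:520]*1.6,0,255).astype(np.uint8),None,fx=3,fy=3))
E
```

```text
tin1 0.68 [491. 193.] c [ 0.497 -0.425] [ 0.4955 -0.4243  0.0523] wh [0.0442 0.0468] 42.8 bgr [87. 90. 92.] 289
tin1 0.67 [436. 160.] c [ 0.579  -0.2946] [ 0.5784 -0.2933  0.0525] wh [0.0437 0.0461] 21.2 bgr [89. 91. 93.] 269
tin1 0.61 [389. 204.] c [ 0.4647 -0.1633] [ 0.4645 -0.1626  0.0525] wh [0.0454 0.0439] 87.1 bgr [ 96.  99. 101.] 280
carton1 0.8 [447. 209.] c [ 0.4538 -0.3095] [ 0.4533 -0.3083  0.0543] wh [0.0455 0.0352] 20.6 bgr [53. 72. 91.] 265
carton1 0.6 [450. 246.] c [ 0.3585 -0.3111] [ 0.3583 -0.3099  0.0542] wh [0.0343 0.0462] 71.5 bgr [36. 70. 28.] 277
carton1 0.59 [490. 244.] c [ 0.3686 -0.4121] [ 0.3684 -0.4105  0.0543] wh [0.035  0.0458] 77.7 bgr [34. 66. 27.] 287
carton1 0.55 [398. 250.] c [ 0.3501 -0.1823] [ 0.3496 -0.1817  0.0542] wh [0.0461 0.034 ] 63.5 bgr [43. 77. 36.] 270
lid 0.64 [212. 164.] 5931
[0.40469995 0.21057597 0.07169182] [0.68928385 0.28456535 0.27565393] 5909
lid 0.2 [351. 173.] 133
[ 0.49689149 -0.07026271  0.09380612] [ 0.57546596 -0.0083082   0.11492248] 130
```

View pics/crop.png

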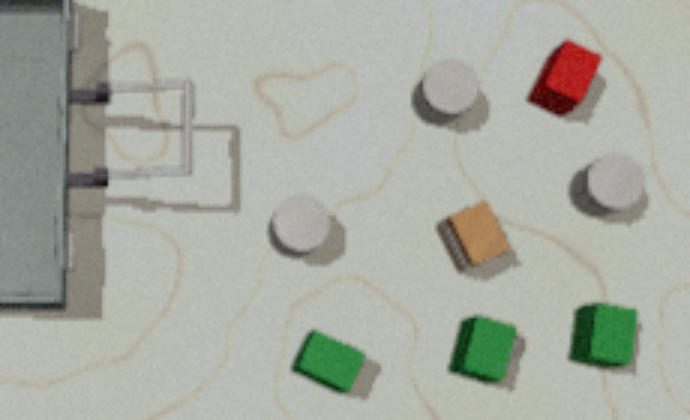

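```bash
python3 - <<'E'
from h import *
from scipy.optimize import least_squares
im,W=look('top')
m=np.zeros((400,640),bool); m[112:240,236:322]=1
P=toppts(W,m,.067,.077)[:,:2]; print(len(P),P.mean(0))
def loc(p): 
    c,s=np.cos(p[2]),np.sin(p[2]); return (P-p[:2])@np.array([[c,-s],[s,c]])
def res(p):
    q=np.abs(loc(p))-[.085,.137]
    o=np.linalg.norm(np.maximum(q,0),axis=1)+np.minimum(q.max(1),0)
    return o
r0=cv2.minAreaRect(P.astype(np.float32)); print(r0)
b=None
for y in (1.45,1.57,1.7):
    r=least_squares(res,[*r0[0],y],loss='soft_l1',f_scale=.003)
    if b is None or r.cost<b.cost: b=r
p=b.x; print('box',p,'med|res|',np.median(np.abs(b.fun)))
np.save('box.npy',p)
c,s=np.cos(p[2]),np.sin(p[2])
L=lambda Q: np.c_[(Q[:,:2]-p[:2])@np.array([[c,-s],[s,c]]),Q[:,2]]
Q=L(np.load('/tmp/lid.npy')); g=(Q[:,2]>.1)&(abs(Q[:,1])<.14); A=np.c_[Q[g][:,2],np.ones(g.sum())]
k=np.polyfit(Q[g][:,2],Q[g][:,0],1); print('lid slope',k,'theta',np.pi/2+np.arctan(k[0]),'x at z=.072',np.polyval(k,.072),Q.max(0),Q.min(0))
mb=np.zeros((400,640),bool); mb[145:205,325:375]=1
B=L(toppts(W,mb,.06,.2)); x=B[:,0]; far=B[x<x.min()+.012]
print('bail',len(B),B.min(0),B.max(0),'bar',np.median(far,0),len(far))
E
```

```text
1273 [0.54262059 0.13925397]
((0.542441189289093, 0.11280657351016998), (0.2105116844177246, 0.2806357741355896), 87.86630249023438)
box [0.54193598 0.12177599 1.53625532] med|res| 0.002506235870246981
lid slope [-1.43033746 -0.02903977] theta 0.6101456707736472 x at z=.072 -0.1320240637886748 [-0.13141403  0.03879082  0.11492248] [-0.19140482 -0.03973652  0.09380612]
bail 238 [-0.19146642 -0.04077704  0.06061413] [-0.12275685  0.04105652  0.11500142] bar [-0.18849012  0.00180897  0.11069385] 110
```

The crop shows only one brown carton and three plain tins; the greens and the red are decoys. Now I'll pick the first tin.

```bash
cat >> h.py <<'E'
BOX=np.load('box.npy')
def b2w(x,y,z):
    c,s=np.cos(BOX[2]),np.sin(BOX[2]); return np.array([BOX[0]+c*x-s*y,BOX[1]+s*x+c*y,z])
def quat(p,yaw):
    """of the two equal half-turn grasps, the one nearest in joints"""
    q0=get_state()['qpos']; best=None
    for k in (-1,0,1):
        q=down(yaw+k*np.pi); j=ctrl.ik(p,q)
        if j is not None:
            e=np.abs(np.array(j)-q0).max()
            if best is None or e<best[0]: best=(e,q)
    return best[1]
def go(p,yaw,v=.25):
    p=np.asarray(p,float); ctrl.movel(p,quat(p,yaw),max_speed=v)
def items():
    im,W=look('top'); out=[]
    for n in ('tin1','carton1'):
        for r in models.masks_of('top',n):
            P=toppts(W,r['mask'],.042,.068)
            if len(P)<60 or r['p']<.3: continue
            c,(w,h),a=cv2.minAreaRect(P[:,:2].astype(np.float32)); a=np.radians(a)
            b,g,rd=im[r['mask']].mean(0)
            if n=='carton1':
                if not rd>1.1*g>1.1*b or rd>2*g: continue
                if w>h: a+=np.pi/2            # closing line across the narrow side
            out.append((n[:3],np.array(c),a,(w,h)))
    return out
def pick(xy,yaw,z=.014):
    go([*xy,.2],yaw); go([*xy,z],yaw,.15)
    ctrl.close_gripper(30); s=get_state(); print('grip',s['width'],s['gripper_force'])
    go([*xy,.2],yaw,.2); s=get_state(); print('lifted',s['width'],s['gripper_force'],s['time'])
def place(x,y,z=.022):
    go(b2w(x,y,.2),BOX[2]); go(b2w(x,y,z),BOX[2],.12); print('F',get_state()['contact_force'])
    ctrl.ungrasp(); go(b2w(x,y,.2),BOX[2],.2); print('t',get_state()['time'])
E
python3 - <<'E'
from h import *
s=get_state()
for z in (.45,.4,.36):
    try: ctrl.movel([*s['tcp_pos'][:2],z]); break
    except ctrl.Unreachable: print('no',z)
p=np.array([.46,-.16,.3]); ctrl.movep(p,quat(p,np.pi/2)); print(get_state()['time'],get_state()['qpos'])
p=[r for r in items()]
for r in p: print(r)
E
```

```text
4.775 [-0.24712336  0.29007145  0.71549582  1.73751037 -0.20372373  1.18979151
 -1.04447517]
('tin', array([ 0.49561718, -0.4250465 ]), np.float64(0.3826215469758098), (0.04434085264801979, 0.047264840453863144))
```

```bash
python3 - <<'E'
from h import *
pick([.4647,-.1633],np.pi/2); place(-.005,-.093)
for r in items(): print(r)
look('top','t1')
E
```

```text
grip 0.0453228825204725 30.15919178724289
lifted 0.04539828622704787 30.89937686920166 8.4
F [-0.96840335 -0.32574368 -1.18748907]
t 13.0083
('tin', array([ 0.58037055, -0.29310793]), np.float64(0.7637318166120269), (0.042869146913290024, 0.04748019948601723))
('tin', array([0.63412005, 0.11414249]), np.float64(0.051895659453504654), (0.045490432530641556, 0.04449588060379028))
('tin', array([ 0.49630451, -0.42400849]), np.float64(1.0495268184650084), (0.04332318156957626, 0.04772011563181877))
('car', array([ 0.45384806, -0.30913368]), np.float64(1.9549851773617317), (0.04577375575900078, 0.03449518606066704))
```

View pics/t1.png

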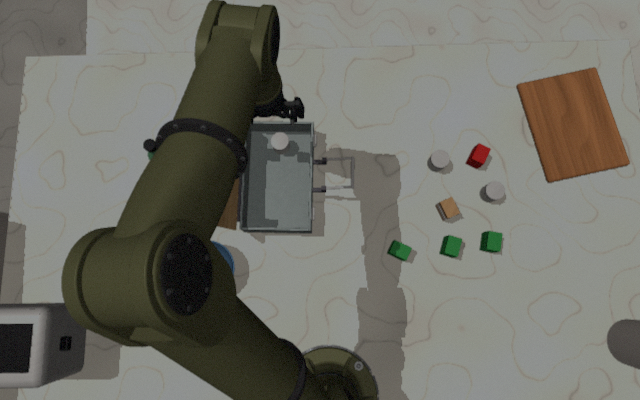

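Tin 1 stands in the box at (280,142), and the other items are still where they were. I'll do the rest the same way, looking again before each pick.

```bash
python3 - <<'E'
from h import *
for k,y in enumerate((-.031,.031,.093)):
    rs=[r for r in items() if r[1][1]<-.05]
    for r in rs: print(r[0],r[1].round(3),r[3])
    rs.sort(key=lambda r:-r[1][1]); t=next((r for r in rs if r[0]=='tin'),None) if k!=1 else next((r for r in rs if r[0]=='car'),None)
    t=t or rs[0]
    yaw=t[2] if t[0]=='car' else (0. if t[1][0]>.55 else np.pi/2)
    pick(t[1],yaw)
    if get_state()['width']<.02: print('missed'); break
    place(-.005,y)
for r in items(): print(r[0],r[1].round(3))
E
```

```text
tin [ 0.496 -0.424] (0.04333346709609032, 0.04513019695878029)
tin [ 0.58  -0.294] (0.04475909098982811, 0.04662920534610748)
tin [ 0.454 -0.309] (0.04657285660505295, 0.034762050956487656)
car [ 0.453 -0.309] (0.045236945152282715, 0.034114621579647064)
grip 0.04536547287612402 30.905233025550842
lifted 0.044932375294335906 30.858993530273438 18.075
F [ 0.67737104  0.13223495 -2.21672241]
t 23.025
tin [ 0.496 -0.425] (0.044291261583566666, 0.04674093425273895)
car [ 0.454 -0.309] (0.04600968211889267, 0.03554847463965416)
grip 0.03331544057237544 30.4587060213089
lifted 0.033918545930102253 30.01084864139557 28.0833
F [ 0.14703127 -0.25451399 -0.95121441]
t 33.1917
tin [ 0.469 -0.431] (0.048022229224443436, 0.04470816254615784)
grip 0.045451445217307485 30.739295482635498
lifted 0.045183672542772634 30.792421102523804 38.6167
F [-0.6535646   0.3364105  -0.60313953]
t 44.1333
tin [0.574 0.112]
tin [0.634 0.112]
tin [0.445 0.121]
```

All four are placed; one was knocked aside and found again. I'll check the box contents and measure the lid and bail.

```bash
python3 - <<'E'
from h import *
go([.45,-.15,.3],np.pi/2)
im,W=look('top','t2'); 
c,s=np.cos(BOX[2]),np.sin(BOX[2])
L=lambda Q: np.c_[(Q[:,:2]-BOX[:2])@np.array([[c,-s],[s,c]]),Q[:,2]]
for n in ('tin1','carton1'):
    for r in models.masks_of('top',n):
        P=L(toppts(W,r['mask'],.03,.09)); print(n,round(r['p'],2),r['point'],P.shape,np.median(P,0).round(3))
r=models.masks_of('top','lid')[0]; Q=L(toppts(W,r['mask'],.03,.4)); g=(Q[:,2]>.1)&(abs(Q[:,1])<.13)
k=np.polyfit(Q[g][:,2],Q[g][:,0],1); print('lid th',np.pi/2+np.arctan(k[0]),np.polyval(k,.072),Q.max(0),Q.min(0))
for n in ('oil','mug','bowl'):
    r=models.masks_of('top',n)[0]; Q=L(toppts(W,r['mask'],.02,.4)); print(n,np.median(Q,0),Q.min(0),Q.max(0))
cv2.imwrite('pics/t2c.png',cv2.resize(np.clip(im[80:280,130:390]*1.5,0,255).astype(np.uint8),None,fx=2.5,fy=2.5))
E
```

```text
tin1 0.8 [280.4, 143.8] (296, 3) [-0.005 -0.09   0.058]
tin1 0.78 [274.9, 213.7] (286, 3) [-0.004  0.095  0.059]
tin1 0.62 [276.7, 167.2] (292, 3) [-0.005 -0.029  0.058]
carton1 0.61 [491.0, 240.7] (335, 3) [-0.535  0.157  0.054]
carton1 0.56 [451.2, 247.5] (209, 3) [-0.442  0.173  0.055]
carton1 0.55 [279.4, 190.1] (294, 3) [-0.005  0.034  0.06 ]
lid th 1.8337349858918541 0.09534920524307611 [0.15936698 0.14109792 0.27617539] [ 0.09204992 -0.14250791  0.07085922]
oil [ 0.27017771 -0.03142098  0.11772733] [ 0.25027024 -0.07199228  0.02017072] [ 0.31021023 -0.00818245  0.18563697]
mug [0.31172363 0.08910309 0.06460953] [0.26422104 0.05143648 0.0203718 ] [0.37678403 0.13112093 0.09385024]
bowl [0.18741175 0.23544253 0.04075992] [0.09742493 0.16754685 0.02000629] [0.23396926 0.30415625 0.0658738 ]
```

View pics/t2c.png

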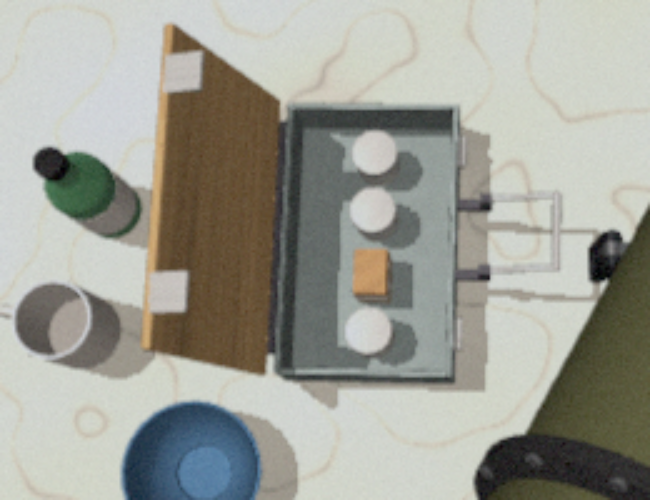

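All four items stand in the box: tins at crop (375,152), (373,210) and (368,330), carton at (371,273). The lid is at 1.83 rad. Next I'll swing it shut from behind with closed fingers.

```bash
cat >> h.py <<'E'
def lidp(th,r=.182):
    d=.010+.011*np.sin(th); return b2w(.094-r*np.cos(th)+d*np.sin(th),0,.072+r*np.sin(th)+d*np.cos(th))
Y2=BOX[2]-np.pi/2
E
python3 - <<'E'
from h import *
ctrl.close_gripper(20)
p=np.array([.45,-.15,.40]); go(p,np.pi/2)
p=b2w(.1,0,.40); ctrl.movep(p,quat(p,Y2))
go(b2w(.215,0,.40),Y2); go(b2w(.215,0,.242),Y2,.15)
q=get_state()['eef_rot']; print(get_state()['time'],q,get_state()['contact_force'])
for th in np.arange(1.85,.16,-.12):
    ctrl.movel(lidp(th),q,max_speed=.12); f=get_state()['contact_force']; print(round(th,2),np.round(f,1))
    if np.linalg.norm(f)>15: break
print(get_state()['time'])
look('scene','s3')
E
```

```text
50.4917 [2.23266844e-04 7.19347843e-01 6.94649487e-01 8.49222672e-04] [ 0.29760667 -0.41194205  0.03193673]
1.85 [-0.5 -0.   0. ]
1.73 [-0.   0.2  1. ]
1.61 [0.5 0.5 0.7]
1.49 [ 0.2  0.4 -0.4]
1.37 [-0.2  1.1 -0.2]
1.25 [0.3 0.7 0.7]
1.13 [-0.4  0.4 -0.3]
1.01 [ 0.6  0.3 -0.3]
0.89 [ 0.8  0.3 -0.5]
0.77 [ 0.6 -0.1  0.4]
0.65 [ 0.1 -0.2  0.3]
0.53 [-0.5  0.3  0.1]
0.41 [-0.2  0.1 -0.3]
0.29 [ 0.2 -0.1  0.2]
0.17 [-0.7  0.1 -0. ]
55.8
```

View pics/s3.png

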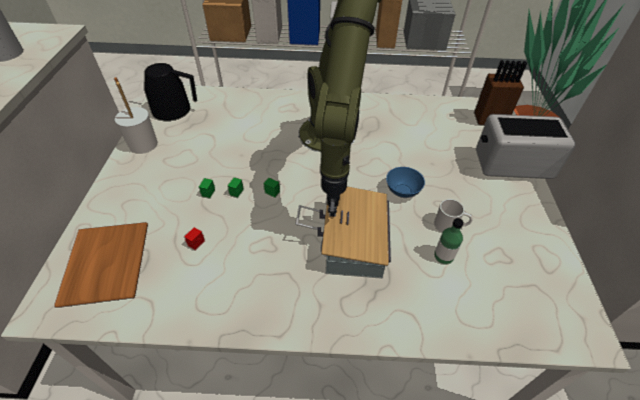

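The lid is nearly shut: it lies over the box with its front edge at about (327,225), and the bail is in front at (305,220). Now I'll press the edge down.

```bash
python3 - <<'E'
from h import *
q=get_state()['eef_rot']
ctrl.movel(b2w(-.094,0,.125),q,max_speed=.08)
for z in np.arange(.112,.074,-.002):
    ctrl.movel(b2w(-.094,0,z),q,max_speed=.03); ctrl.pause(.1); s=get_state(); f=s['contact_force']; print(round(z,3),round(s['tcp_pos'][2],4),np.round(f,1))
    if f[2]>22 : break
ctrl.pause(.3)
ctrl.movel(b2w(-.094,0,.22),q,max_speed=.12); print(get_state()['time'])
ctrl.movep([.40,-.12,.3],q)
im,W=look('top','t4')
c,s=np.cos(BOX[2]),np.sin(BOX[2]); L=lambda Q: np.c_[(Q[:,:2]-BOX[:2])@np.array([[c,-s],[s,c]]),Q[:,2]]
P=L(W[np.isfinite(W).all(2)])
g=(abs(P[:,1])<.12)&(P[:,0]>-.09)&(P[:,0]<.07)&(P[:,2]>.06)&(P[:,2]<.13)&~((abs(P[:,1])<.035)&(abs(P[:,0]+.046)<.02))
k=np.polyfit(P[g][:,0],P[g][:,2],1); print('lid th',-k[0],'z at edge',np.polyval(k,-.096),g.sum())
g=(abs(P[:,1])<.06)&(P[:,0]<-.125)&(P[:,0]>-.21)&(P[:,2]>.06)&(P[:,2]<.2); B=P[g]; far=B[B[:,0]<B[:,0].min()+.01]; print('bar',np.median(far,0),far.min(0),far.max(0),len(far))
g=(abs(P[:,1])<.035)&(abs(P[:,0]+.046)<.025)&(P[:,2]>.0865)&(P[:,2]<.12); R=P[g]; print('ridges',R.mean(0),R.min(0),R.max(0),len(R))
E
```

```text
0.112 0.112 [ 0.3  0.9 -0.3]
0.11 0.11 [-0.3  0.4 -0.6]
0.108 0.108 [ 0.2 -0.2  0.1]
0.106 0.1059 [ 0.7  0.5 -0.2]
0.104 0.1039 [ 0.3 -0.1 -0.2]
0.102 0.102 [-0.3  0.4  0.1]
0.1 0.1 [-0.8 -0.5 -0.9]
0.098 0.0979 [ 0.8 -0.7  0.5]
0.096 0.0959 [-0.2 -0.2 -0.2]
0.094 0.0946 [-1.5 -0.3  7.3]
0.092 0.0928 [-3.2  0.1  9.7]
0.09 0.0906 [-2.1 -1.4  7.8]
0.088 0.0883 [-1.6 -2.5  6.1]
0.086 0.086 [ 0.4 -0.9  2.4]
0.084 0.0838 [ 0.7 -0.4  0.5]
0.082 0.082 [-0.4  0.7  1. ]
0.08 0.0817 [-5.6  1.6 19.1]
0.078 0.0813 [-9.3  1.2 36.8]
64.45
lid th -0.0007954932168310534 z at edge 0.08232903782383091 5585
bar [-0.18856896  0.0013019   0.11021978] [-0.1915911  -0.03871336  0.10474335] [-0.18181071  0.03889852  0.11572841] 105
ridges [-0.04732946  0.00325276  0.09003794] [-0.06979577 -0.03174371  0.08652764] [-0.02412503  0.02884667  0.09608039] 109
```

The lid snapped home: the force peaked, dropped, then hit hard contact at 82 mm, and the fitted lid angle is about 0. Next I'll grip the bail bar and carry it over.

```bash
python3 - <<'E'
from h import *
def bar(ph,g=.016): return b2w(-.118+.072*np.cos(ph),0,.087+.072*np.sin(ph)-g)
ph0=np.pi-np.arcsin(.020/.072); p=bar(ph0)
a=p.copy(); a[2]=.24
ctrl.ungrasp(); ctrl.movep(a,quat(a,BOX[2])); go(p,BOX[2],.12); q=get_state()['eef_rot']
print('pre',np.round(get_state()['contact_force'],1))
ctrl.close_gripper(20); s=get_state(); print('w',s['width'],s['gripper_force'],np.round(s['contact_force'],1))
ok=.004<s['width']<.016
if ok:
    for ph in np.arange(ph0-.12,.55,-.15):
        ctrl.movel(bar(ph),q,max_speed=.08); s=get_state(); print(round(ph,2),np.round(s['contact_force'],1),round(s['width'],4))
        if np.linalg.norm(s['contact_force'])>25 or s['width']<.004: print('stop'); break
print(get_state()['time'])
look('scene','s5')
im=cv2.imread('pics/s5.png'); cv2.imwrite('pics/s5c.png',cv2.resize(im[150:290,260:440],None,fx=3.5,fy=3.5))
E
```

```text
pre [0.7 0.3 0.6]
w 0.007272086738144992 22.378014028072357 [-0.9 -6.4  2. ]
2.74 [-1.9 -7.5  2.5] 0.0071
2.59 [-1.6 -7.4  4.7] 0.007
2.44 [-1.8 -8.7  5.5] 0.0071
2.29 [-2.9 -9.7  9.6] 0.0067
2.14 [-3.7 -7.7 12.6] 0.0066
1.99 [-3.9 -6.2 14.1] 0.0073
1.84 [-2.9 -2.8 12.4] 0.0068
1.69 [-1.9 -0.3 10.7] 0.0069
1.54 [-1.1  1.5  5.7] 0.0069
1.39 [-0.1  1.   3.7] 0.007
1.24 [ 2.5 -0.4 -0.1] 0.0071
1.09 [ 4.2 -0.3 -3.8] 0.0068
0.94 [ 4.3 -2.2 -4.2] 0.0067
0.79 [ 4.7 -4.1 -4.7] 0.0067
0.64 [ 4.6 -5.7 -4.7] 0.0069
73.7417
```

View pics/s5c.png

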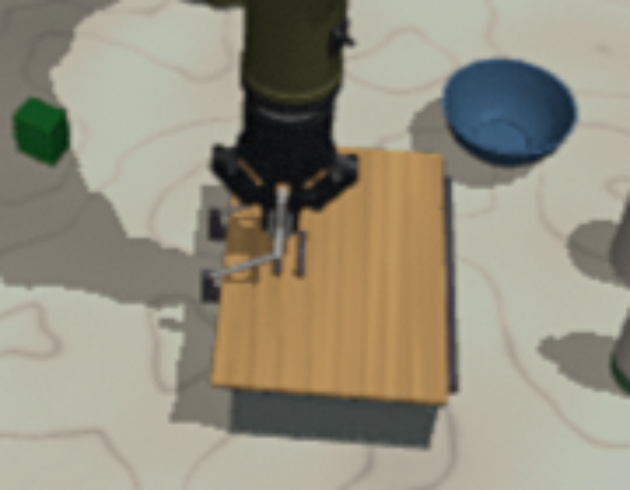

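The bar is held at (282,225) in the crop, above the saddle ridges. I'll release it, retreat, and press it down from above with closed fingers.

```bash
python3 - <<'E'
from h import *
q=get_state()['eef_rot']; t=get_state()['tcp_pos']
ctrl.ungrasp(); ctrl.movel([t[0],t[1],.25],q,max_speed=.12); ctrl.close_gripper(20)
p=b2w(-.052,0,.25); ctrl.movep(p,quat(p,Y2)); q=get_state()['eef_rot']
ctrl.movel(b2w(-.052,0,.145),q,max_speed=.12)
for z in np.arange(.140,.0875,-.003):
    ctrl.movel(b2w(-.052+.006*np.clip((.14-z)/.045,0,1),0,z),q,max_speed=.04); ctrl.pause(.05); s=get_state(); f=s['contact_force']; print(round(z,3),round(s['tcp_pos'][2],4),np.round(f,1))
    if f[2]>25: break
ctrl.pause(.3)
t=get_state()['tcp_pos']; ctrl.movel([t[0],t[1],.25],q,max_speed=.12)
p=np.array([.42,-.18,.3]); ctrl.movep(p,q); ctrl.pause(.2)
im,W=look('top','t6'); print(get_state()['time'])
c,s=np.cos(BOX[2]),np.sin(BOX[2]); L=lambda Q: np.c_[(Q[:,:2]-BOX[:2])@np.array([[c,-s],[s,c]]),Q[:,2]]
P=L(W[np.isfinite(W).all(2)])
g=(abs(P[:,1])<.045)&(P[:,0]<-.03)&(P[:,0]>-.2)&(P[:,2]>.0865)&(P[:,2]<.2); print(P[g].max(0),P[g].min(0),g.sum())
cv2.imwrite('pics/t6c.png',cv2.resize(np.clip(im[100:260,130:390]*1.4,0,255).astype(np.uint8),None,fx=3,fy=3))
E
```

```text
0.14 0.1401 [-0.2  0.7  0.3]
0.137 0.1369 [0.2 0.2 0.1]
0.134 0.1339 [ 0.7 -0.1  0. ]
0.131 0.1309 [-0.3  0.5 -0. ]
0.128 0.128 [-0.6  1.1  0.6]
0.125 0.1248 [-0.   0.1 -0.3]
0.122 0.1218 [-0.1 -0.6  0.3]
0.119 0.1189 [ 0.5 -0.  -0.4]
0.116 0.1159 [0.1 0.1 0.5]
0.113 0.1128 [ 0.  -0.1 -0.5]
0.11 0.1099 [-0.4 -0.4 -0. ]
0.107 0.1069 [-0.4  1.2 -0.7]
0.104 0.1039 [ 0.3 -0.2 -0.6]
0.101 0.1009 [-0.6 -0.6  0.7]
0.098 0.0979 [ 0.4  1.4 -0. ]
0.095 0.0949 [-0.1 -0.8  0.3]
0.092 0.0919 [ 0.8 -0.7  0.8]
0.089 0.0905 [-3.1 -0.7 15.4]
90.6583
[-0.03074606  0.04085688  0.09555149] [-0.12540992 -0.04338692  0.08650412] 362
```

View pics/t6c.png

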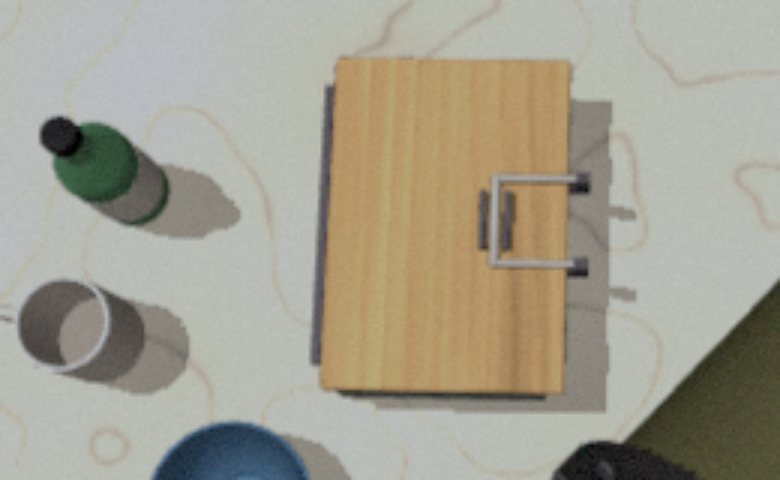

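The bar lies between the ridges at crop (496,220) and the lid is flush. I'll check the bar's height and then hand in.

```bash
python3 - <<'E'
from h import *
im,W=look('top')
c,s=np.cos(BOX[2]),np.sin(BOX[2]); P=W[np.isfinite(W).all(2)]; P=np.c_[(P[:,:2]-BOX[:2])@np.array([[c,-s],[s,c]]),P[:,2]]
g=(abs(P[:,1])<.036)&(abs(P[:,0]+.046)<.004)&(P[:,2]>.07); print('bar top z',np.percentile(P[g][:,2],[25,50,75,90]),g.sum())
g=(abs(P[:,1])>.06)&(abs(P[:,1])<.12)&(P[:,0]>-.1)&(P[:,0]<.08)&(P[:,2]>.07)&(P[:,2]<.12); print('lid slope',np.polyfit(P[g][:,0],P[g][:,2],1))
s=get_state(); print(s['time'],s['contact_force'])
if np.percentile(P[:,2][(abs(P[:,1])<.036)&(abs(P[:,0]+.046)<.004)],75)<.096: print(ticket.close_job())
E
```

```text
bar top z [0.08872358 0.09047552 0.09217306 0.09352115] 87
lid slope [-8.66054571e-05  8.23910520e-02]
90.7083 [ 0.96117774 -0.20061572 -0.03940601]
the job is handed in; nothing more can be done
None
```

Job handed in at about 91 s: the three tins and one carton stand in the box, the lid is snapped fully shut and the bail is down in its saddle; the hand-in returned no verdict.

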